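# Bottle rack in order of height

### The job

Line up the four small containers (glass oil jar with the black lid, white solvent bottle, pink bottle, navy jar) on the wooden rack in order of height, one standing upright in the middle of each cork disc, with the tallest next to the orange knob and the shortest next to the white knob. Do not knock any of them over, and leave the loose gear and the green tape roll beside them where they are.

Things in the scene. Friction and masses are not known exactly. Their poses are not given: they have to be found in the camera images.
- oil_jar: round glass jar of pale oil with a white label and a black screw lid: the tallest, 90 mm high; glass 48 mm across, its top 19 mm the straight lid, 49 mm across, a good place to grip. Stands upright, loose, on the table. Origin at the centre of its underside, z up.
- solvent_bottle: white plastic solvent bottle with a red and yellow label and white ribbed screw cap: second tallest, 69 mm. Body 27 mm along its x by 33 mm along its y, straight up to 38 mm and tapering to the neck at 52 mm, cap 26 mm across above. Stands upright, loose. Origin at the centre of its underside, z up.
- pink_bottle: small round pink bottle with a frosted clear cap: third tallest, 53 mm. Body 28 mm across up to 19 mm, then rounded shoulders to 29 mm, cap 18 mm across above. Stands upright, loose. Origin at the centre of its underside, z up.
- navy_jar: small round navy-blue jar with a dark-topped white lid: the shortest, 25 mm high, 33 mm across. Stands upright, loose. Origin at the centre of its underside, z up.
- bottle_rack: fixed dark wooden board, 100 (its x) by 336 (its y) mm, top 12 mm above the table. Four light tan cork discs, 54 mm across, flush with the top: centres at x = -18, y = -108, -36, +36, +108 mm in its frame. Thin steel guard rail along x = +43 mm, up to 30 mm above the table. Origin: centre of the underside, at table height; x points roughly away from the robot, y roughly to its left.
- orange_knob: fixed orange knob, 18 mm across and 27 mm high, on the board's top at one end of the row, 48 mm beyond the centre of the last disc (x = -18 mm, y = +156 or -156 mm in the rack's frame; it changes from start to start). It marks the end for the tallest. A like white knob stands at the other end. Origin at the centre of its underside.
- gear: loose bystander: grey spur gear, 29 mm across, 13 mm high, lying flat among the containers. Origin at the centre of its underside. To be left where it is.
- tape_roll: loose bystander: flat green roll of seal tape, 60 mm across, 17 mm high, beyond the containers. Origin at the centre of its underside. To be left where it is.
- parts_chest: fixed equipment to keep clear of: grey drawer chest at the left, behind the rack, its front facing the robot. It reaches from x = -75 to +85 mm and y = -95 to +95 mm in its frame and is 172 mm high; a tin and a spool lie on top, up to 195 mm above the table. Origin at the centre of its underside.
There are look-alikes about, which are no part of the job. What is shaped like the pink_bottle but purple or turquoise is not meant.

How it is judged:
At the end, for the whole second after the job is handed in: Each container stands upright (within 0.12 rad) on the rack's top, within 12 mm along and across the rack of the centre of its own cork disc: oil jar next to the orange knob, then solvent bottle, pink bottle, and navy jar next to the white knob; all released and at rest (z of oil_jar in the frame of bottle_rack between 0.008 and 0.017 m and angle between each of oil_jar, solvent_bottle, pink_bottle, navy_jar's own z axis and vertical below 0.12 rad and linear speed of each of oil_jar, solvent_bottle, pink_bottle, navy_jar below 0.02 m/s and contact force between the fingers and oil_jar below 0.1 N and z of solvent_bottle in the frame of bottle_rack between 0.008 and 0.017 m and contact force between the fingers and solvent_bottle below 0.1 N and z of pink_bottle in the frame of bottle_rack between 0.008 and 0.017 m and contact force between the fingers and pink_bottle below 0.1 N and z of navy_jar in the frame of bottle_rack between 0.008 and 0.017 m and contact force between the fingers and navy_jar below 0.1 N and ((y of orange_knob in the frame of bottle_rack above 0 m and x of oil_jar in the frame of bottle_rack between -0.03 and -0.006 m and y of oil_jar in the frame of bottle_rack between 0.096 and 0.12 m and x of solvent_bottle in the frame of bottle_rack between -0.03 and -0.006 m and y of solvent_bottle in the frame of bottle_rack between 0.024 and 0.048 m and x of pink_bottle in the frame of bottle_rack between -0.03 and -0.006 m and y of pink_bottle in the frame of bottle_rack between -0.048 and -0.024 m and x of navy_jar in the frame of bottle_rack between -0.03 and -0.006 m and y of navy_jar in the frame of bottle_rack between -0.12 and -0.096 m) or (y of orange_knob in the frame of bottle_rack below 0 m and x of oil_jar in the frame of bottle_rack between -0.03 and -0.006 m and y of oil_jar in the frame of bottle_rack between -0.12 and -0.096 m and x of solvent_bottle in the frame of bottle_rack between -0.03 and -0.006 m and y of solvent_bottle in the frame of bottle_rack between -0.048 and -0.024 m and x of pink_bottle in the frame of bottle_rack between -0.03 and -0.006 m and y of pink_bottle in the frame of bottle_rack between 0.024 and 0.048 m and x of navy_jar in the frame of bottle_rack between -0.03 and -0.006 m and y of navy_jar in the frame of bottle_rack between 0.096 and 0.12 m))); the robot touches nothing.
It fails at once if a container is knocked over (tilted more than 0.8 rad) (angle between any of oil_jar, solvent_bottle, pink_bottle, navy_jar's own z axis and vertical above 0.8 rad).
It fails at once if the gear or the tape roll is moved by more than 25 mm (distance of any of gear, tape_roll from where it was at the start of the episode above 0.025 m).
It also fails if it takes over 115 s, if anything falls off the work surface, if the arm or the gripper's body presses on something with over 40 N, if the wrist force passes 120 N, or if a joint passes its speed limit or range.

### The arm

A 7-joint arm with a two-finger parallel gripper is mounted at the origin on a cart in front of the work surface, level with it; the furniture and walls round the work are solid. World frame = base frame: x ahead of the robot, y to its left, z up, the work surface at z = 0. Lengths are in m, angles in rad, forces in N, time in s.
With the tool pointing down it reaches from about 0.4 to 0.875 m from the base axis. Payload 6.5 kg.
Tool frame: the origin (TCP) lies at the very end of the fingers, on their centre line; the grasp point (between the pads) lies 19 mm behind it; z points along the fingers, y is the line along which they close (so a half turn about z gives the same grasp; the last joint's range is limited). The gripper opens to 85 mm and grips with 20 to 120 N. Pads are 22 mm wide; open, the fingers measure 114 mm over their backs; the gripper's body (76 mm by 85 mm) begins 54 mm behind the grasp point. The pads swing forward as they close: fully open they stand 13 mm farther back than shut.
Start: joints at [1.112, 0.536, -0.004, 1.538, 0.003, 1.067, -0.071], TCP at [0.249, -0.6, 0.231] pointing down, gripper open.
Joint ranges: [-2.7, 2.7], [-0.37, 2.16], [-1.27, 1.26], [0.24, 2.4], [-1.31, 4.45], [0.19, 1.91], [-2.76, 2.76]. Speed limits (rad/s): [2.39, 2.39, 3.14, 3.14, 3.14, 3.14, 3.14].

### API

Orientations are given as a rotation vector (axis times angle).
In Python, from station import * gives the robot as it stands. The module is installed in compiled form; this text tells all that it offers.
- The arm moves only by the shell command python3 -m handwheel 'ROWS' [OPENING] [FORCE]. ROWS is a JSON object whose one key "steps" holds one flat list of numbers, 4 for each row, row after row: the shift along the tool's x, y, z in mm, then the turn about the tool's z in degrees. In form: {"steps": [dx, dy, dz, twist, dx, dy, dz, twist, ...]}. A call has 1 to 12 rows; each row shifts and turns the commanded pose from where the row before left it, along the tool's axes as they then stand; what a row does not reach is not made up. A row lasts 1/8 s, in which the tool goes at most 62.5 mm and 10.7 degrees, less where a joint would pass 70% of its speed; a pose out of reach is approached as far as the arm can. A call with a gripper value outside its range is refused whole. OPENING is the opening, from 0 (shut) to 1 (fully open), set as the call begins (- or left out, the last holds). The fingers move at their own pace and stop on an object; FORCE is the grip in N (left out, the last holds). Time passes only in rows, so rows that do not move let the fingers close. It gives the time, the measured TCP pose, the force, the opening and the grip force at its end, in the units of the state.
- get_obs(): the state, without advancing time (a new reading comes with each control period).
- snapshot(name): name is "scene" or "side" or "wrist"; returns the picture (480x640x3 uint8, red, green, blue); there is no depth.
- camera_info(name): a dict with "mtx" (3x3 intrinsics, pixels), "extrinsics" (4x4, takes a point from camera to world coordinates); the wrist camera has in their place "mount" (4x4, takes a point from camera to tool coordinates, whose origin is the TCP and whose axes are the flange's). Camera axes: x right, y up, looking along -z (the intrinsics and any distortion apply to the point x, -y, -z); pixel columns grow to the right and rows downward; lengths in m; the calibration is good to about 2 mm. The wrist camera is an equidistant fisheye: a pixel r from the principal point sees the ray r / f radians off the axis. A picture is of the moment at which its call begins: read the wrist's pose just before it. camera_info takes no time and is no camera call.
- hand_in(): hands the job in; it is judged then, once.
The state is a dict: "time_s": time; "joint_pos": joint angles; "dq": joint speeds; "effort": joint torques, N m; "ee_pos": TCP position; "ee_rot": TCP orientation; "wrist_force": force on the tool from outside, world axes, zero at the start; "wrist_torque": the same for the moment, N m; "opening": finger opening in m; "grasp_force": force on a finger pad.
Only numpy, scipy, OpenCV 4.12 (cv2) and the standard library are available. Lean on these libraries where they do the work, as an engineer would, in place of code of your own. Each camera call takes 0.05 s, during which the arm holds its last target. There are 200 camera calls.

## Working session

There is one attempt and no reset: what is moved stays moved. The work goes in short steps, Python scripts to look and compute and a shell command to move; the robot and the scene stay as the last step left them, time stands still between calls to the robot, and variables do not carry over. Pictures are saved under pics/ and viewed, at most 14 in all, crops included, and the job is handed in when it is done.

```bash
mkdir -p pics; python3 - <<'E'
from station import *
import cv2, numpy as np
o=get_obs(); print({k:np.round(v,3).tolist() for k,v in o.items()})
for n in ("scene","side"):
    cv2.imwrite(f"pics/{n}0.png",snapshot(n)[:,:,::-1]); c=camera_info(n); print(n,{k:(np.round(v,4).tolist() if not isinstance(v,str) else v) for k,v in c.items()})
print(camera_info("wrist"))
E
```

```text
{'time_s': 0.0, 'joint_pos': [1.112, 0.537, -0.004, 1.539, 0.003, 1.067, -0.071], 'dq': [-0.002, 0.0, 0.0, 0.0, 0.002, -0.001, -0.0], 'effort': [-0.0, -58.341, 1.048, -25.91, 0.012, 0.009, 0.0], 'ee_pos': [0.249, -0.6, 0.23], 'ee_rot': [-3.079, -0.613, 0.001], 'wrist_force': [-0.578, -0.575, -0.66], 'wrist_torque': [-0.01, 0.005, 0.049], 'grasp_force': 0.0, 'opening': 0.086}
scene {'mtx': [[453.5595, 0.0, 316.7824], [0.0, 453.5595, 242.0855], [0.0, 0.0, 1.0]], 'extrinsics': [[0.7045, -0.6135, 0.3569, 0.9216], [0.7097, 0.6119, -0.3492, -0.2892], [-0.0041, 0.4993, 0.8664, 0.7893], [0.0, 0.0, 0.0, 1.0]]}
side {'mtx': [[516.8213, 0.0, 316.5393], [0.0, 516.8213, 246.3383], [0.0, 0.0, 1.0]], 'extrinsics': [[0.9938, 0.055, -0.0963, 0.5034], [-0.11, 0.3803, -0.9183, -0.863], [-0.0139, 0.9232, 0.384, 0.4242], [0.0, 0.0, 0.0, 1.0]]}
{'mtx': array([[371.64829954,   0.        , 317.15797086],
       [  0.        , 371.64829954, 230.67143145],
       [  0.        ,   0.        ,   1.        ]]), 'mount': array([[ 8.48011588e-04,  9.52563328e-01,  3.04339264e-01,
         7.89891098e-02],
       [ 9.99999637e-01, -8.32631707e-04, -1.80314725e-04,
        -1.03416203e-03],
       [ 8.16413265e-05,  3.04339307e-01, -9.52563688e-01,
        -1.42826620e-01],
       [ 0.00000000e+00,  0.00000000e+00,  0.00000000e+00,
         1.00000000e+00]])}
```

View pics/scene0.png

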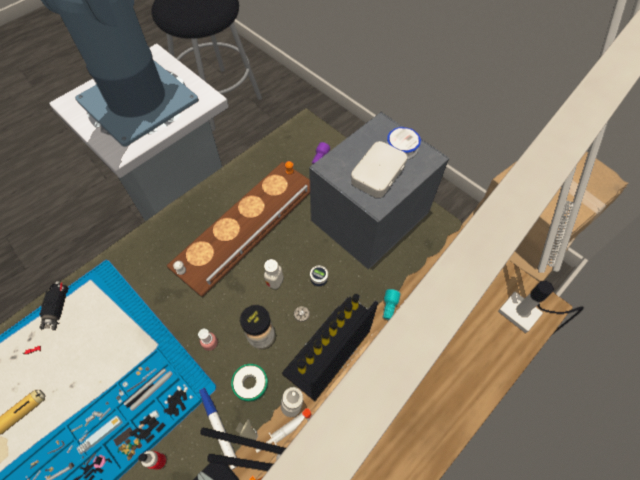

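View pics/side0.png

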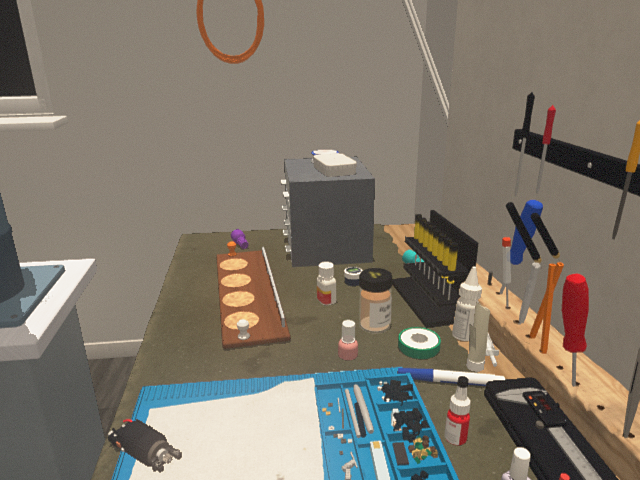

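Scene view: rack with the orange knob at (289,167) and the white knob at (180,268). Containers: oil jar (257,325), solvent bottle (273,272), pink bottle (207,338) and navy jar (319,275). Gear at (302,313), tape at (249,382). Look-alikes: purple (320,152), turquoise (391,303), red bottle (153,459) and white dropper bottle (291,400). The four named fit the given colours and sizes; I'll confirm them in one crop.

```bash
cat > h.py <<'E'
import numpy as np, cv2
from station import *
from scipy.spatial.transform import Rotation as R
def ray(name,u,v,obs=None):
    c=camera_info(name); K=c["mtx"]; x=(u-K[0,2])/K[0,0]; y=(v-K[1,2])/K[1,1]
    if name=="wrist":
        r=np.hypot(x,y); s=np.sin(r)/max(r,1e-9); d=np.array([x*s,-y*s,-np.cos(r)])
        T=np.eye(4); T[:3,:3]=R.from_rotvec(obs["ee_rot"]).as_matrix(); T[:3,3]=obs["ee_pos"]; E=T@c["mount"]
    else: d=np.array([x,-y,-1]); E=c["extrinsics"]
    return E[:3,3],E[:3,:3]@d
def onz(name,u,v,z,obs=None):
    o,d=ray(name,u,v,obs); return o+d*(z-o[2])/d[2]
def proj(name,p):
    c=camera_info(name); q=np.linalg.inv(c["extrinsics"])@np.r_[p,1]; K=c["mtx"]
    return K[0,2]-K[0,0]*q[0]/q[2], K[1,2]+K[1,1]*q[1]/q[2]
def tri(a,b):
    (o,d),(p,e)=a,b; A=np.c_[d,-e]; s=np.linalg.lstsq(A,p-o,rcond=None)[0]
    return (o+s[0]*d+p+s[1]*e)/2, np.linalg.norm(o+s[0]*d-p-s[1]*e)
E
python3 - <<'E'
import cv2
a=cv2.imread("pics/scene0.png");b=cv2.imread("pics/side0.png")
A=cv2.resize(a[150:410,165:335],None,fx=2.3,fy=2.3,interpolation=3)
B=cv2.resize(b[225:365,210:450],None,fx=1.66,fy=1.66,interpolation=3)
import numpy as np
C=np.zeros((598,391+398,3),np.uint8);C[:A.shape[0],:391]=A;C[:B.shape[0],391:391+B.shape[1]]=B
cv2.imwrite("pics/c1.png",C)
# cork masks
from h import *
for n,im in(("scene",a),("side",b)):
    h=cv2.cvtColor(im,cv2.COLOR_BGR2HSV)
    for nm,lo,hi,z,amin in(("cork",(8,60,150),(25,180,255),.012,80),("orange",(5,190,150),(15,255,255),.03,10),("pink",(165,60,120),(179,190,255),.015,20),("pink2",(0,60,120),(6,160,255),.015,20)):
        m=cv2.inRange(h,lo,hi)
        k,l,s,c=cv2.connectedComponentsWithStats(m)
        for i in range(1,k):
            if s[i,4]>amin: print(n,nm,s[i,4],c[i].round(1),onz(n,*c[i],z).round(4)[:2])
E
```

```text
scene cork 327 [576.1 177.6] [0.8813 0.5311]
scene cork 1623 [597.6 192.3] [0.933  0.5279]
scene cork 130 [502.9 174. ] [0.7649 0.4285]
scene cork 456 [274.4 184.6] [0.4371 0.0598]
scene cork 270 [549.8 208.4] [0.8838 0.4207]
scene cork 488 [251.  206.1] [ 0.4439 -0.0119]
scene cork 755 [426.2 267.3] [0.7889 0.1331]
scene cork 525 [225.9 228.8] [ 0.4503 -0.0838]
scene cork 572 [199.5 253.1] [ 0.4573 -0.1556]
scene cork 717 [525.9 271.4] [0.9282 0.2604]
scene cork 15622 [457.5 391.2] [ 0.9694 -0.0118]
scene cork 325 [555.3 303.5] [1.0018 0.2418]
scene cork 1065 [348.9 361.3] [ 0.808  -0.1033]
scene cork 86 [260.3 335.3] [ 0.6659 -0.1807]
scene cork 604 [ 18.3 409.5] [ 0.4811 -0.5441]
scene cork 515 [272.8 425.1] [ 0.7922 -0.2647]
scene cork 262 [292.1 434.3] [ 0.8241 -0.2522]
scene cork 156 [  3.  448.4] [ 0.5187 -0.5886]
scene cork 392 [256.1 454.5] [ 0.8058 -0.312 ]
scene cork 276 [248.9 473.4] [ 0.818  -0.3371]
scene orange 40 [288.5 164.6] [0.4299 0.109 ]
scene orange 11 [288.  172.1] [0.4441 0.0943]
scene orange 49 [306.7 412.6] [ 0.8193 -0.2148]
scene orange 15 [252.2 478.1] [ 0.8285 -0.3365]
scene pink 51 [100.  462.5] [ 0.645  -0.4902]
scene pink2 93 [209.3 342.5] [ 0.6138 -0.253 ]
scene pink2 21 [153.  463.9] [ 0.7042 -0.4332]
side cork 524 [400.2 234.7] [0.7949 0.1624]
side cork 2054 [238.3 293.5] [ 0.4509 -0.067 ]
side cork 6840 [559.9 360. ] [ 0.8868 -0.3193]
side cork 249 [375.7 295.9] [ 0.6814 -0.1072]
side cork 177 [370.5 324.2] [ 0.654  -0.1953]
side cork 626 [500.5 367. ] [ 0.8014 -0.3241]
side orange 20 [506.4 239. ] [0.9879 0.0628]
side orange 23 [231.2 243.6] [0.4327 0.119 ]
side orange 53 [558.6 270. ] [ 1.0129 -0.0892]
side orange 356 [548.5 308.6] [ 0.9245 -0.216 ]
side orange 26 [540.7 317.3] [ 0.8999 -0.2387]
side pink 64 [547.6 133. ] [1.7074 1.2124]
side pink 24 [464.6 428.1] [ 0.7111 -0.4306]
side pink2 80 [322.6 298.2] [ 0.5913 -0.1088]
side pink2 298 [347.6 350. ] [ 0.6074 -0.2633]
```

View pics/c1.png

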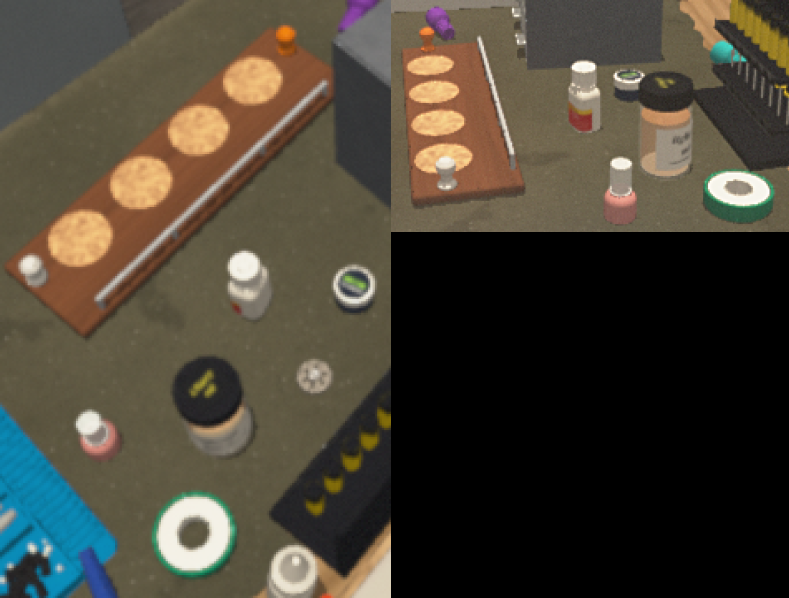

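```bash
python3 - <<'E'
from h import *
S={"oil":((255.4,318),(375.7,277),.09),"solv":((271.1,265),(325.7,265.4),.069),"pink":((203.3,333.5),(348,323),.053),"navy":((318.9,273.5),(353.4,270.8),.025),"gear":((301.5,313),None,.013),"tape":((249,381.5),(419,340),.017),"chest_nl":((309.5,170),(284.5,163),.172),"chest_nr":((372,208),(291,179),.172)}
for k,(a,b,z) in S.items():
    print(k,onz("scene",*a,z)[:2].round(4), (onz("side",*b,z)[:2].round(4),[x if np.isscalar(x) else x.round(4) for x in tri(ray("scene",*a),ray("side",*b))]) if b else "")
E
```

```text
oil [ 0.6641 -0.1782] (array([ 0.6603, -0.1927]), [array([ 0.6627, -0.1776,  0.0831]), np.float64(0.002339207593932561)])
solv [ 0.6009 -0.0897] (array([ 0.5984, -0.0967]), [array([ 0.5993, -0.0887,  0.0653]), np.float64(0.00013504517505079022)])
pink [ 0.6095 -0.2524] (array([ 0.6091, -0.2546]), [array([ 0.6092, -0.2524,  0.0518]), np.float64(0.0005199232410484177)])
navy [ 0.6577 -0.0261] (array([ 0.6566, -0.0319]), [array([ 0.6573, -0.0254,  0.0222]), np.float64(0.0011184443640505904)])
gear [ 0.6876 -0.1004] 
tape [ 0.7143 -0.2475] (array([ 0.7116, -0.2547]), [array([ 0.7136, -0.2475,  0.0124]), np.float64(0.0010748505496373428)])
chest_nl [0.5563 0.0521] (array([0.5502, 0.199 ]), [array([0.5556, 0.0441, 0.1996]), np.float64(0.029992550827634946)])
chest_nr [0.6855 0.0692] (array([0.5555, 0.0703]), [array([0.6096, 0.1168, 0.1318]), np.float64(0.11520834317473863)])
```

```bash
cat >> h.py <<'E'
D={"orange":(.4371,.0598),"2":(.4439,-.0119),"3":(.4503,-.0838),"white":(.4573,-.1556)}
def go(x,y,z,yaw=5.35):   # yaw: heading of tool y, deg
    o=get_obs(); M=R.from_rotvec(o["ee_rot"]).as_matrix()
    cur=np.degrees(np.arctan2(M[1,1],M[0,1])); tw=-((yaw-cur+180)%360-180)
    a=np.radians(yaw); Y=np.array([np.cos(a),np.sin(a),0]); X=np.array([-np.sin(a),np.cos(a),0])
    d=(np.array([x,y,z])-o["ee_pos"])*1000
    print("t",round(o["time_s"],2),"pos",o["ee_pos"].round(4),"yaw",round(cur,1),"twist",round(tw,1),"then shift tool",np.round([d@X,d@Y,-d[2]],1),"tiltz",M[:,2].round(3))
E
python3 -c "
from h import *
go(.664,-.178,.20)"
```

```text
t 0.1 pos [ 0.2486 -0.6     0.2305] yaw -67.5 twist -72.8 then shift tool [381.4 452.9  30.5] tiltz [-0.001  0.001 -1.   ]
```

```bash
python3 -m handwheel '{"steps":[0,0,0,-9.1,0,0,0,-9.1,0,0,0,-9.1,0,0,0,-9.1,0,0,0,-9.1,0,0,0,-9.1,0,0,0,-9.1,0,0,0,-9.1]}' 1 30; python3 -c "
from h import *
go(.664,-.178,.20)"
```

```text
time_s: 1.1
ee_pos: [0.2486, -0.6002, 0.2307]
ee_rot: [-2.11, -2.327, -0.001]
wrist_force: [-0.0, 0.6, 0.6]
opening: 0.0859
grasp_force: 0.0
t 1.1 pos [ 0.2486 -0.6002  0.2307] yaw 5.6 twist 0.3 then shift tool [381.6 453.   30.7] tiltz [-0.     0.001 -1.   ]
```

```bash
python3 -m handwheel '{"steps":[32,38,2.5,0,32,38,2.5,0,32,38,2.5,0,32,38,2.5,0,32,38,2.5,0,32,38,2.5,0,32,38,2.5,0,32,38,2.5,0,32,38,2.5,0,32,38,2.5,0,32,38,2.5,0,30,35,3,0]}'; python3 -m handwheel '{"steps":[0,0,0,0,0,0,0,0]}' >/dev/null; python3 - <<'E'
from h import *
go(.664,-.178,.20)
o=get_obs(); im=snapshot("wrist"); cv2.imwrite("pics/w1.png",im[:,:,::-1]); np.savez("w1.npz",p=o["ee_pos"],r=o["ee_rot"])
E
```

```text
time_s: 2.6
ee_pos: [0.6653, -0.1768, 0.2002]
ee_rot: [-2.115, -2.322, 0.001]
wrist_force: [0.4, 0.1, -0.0]
opening: 0.0856
grasp_force: 0.0
t 2.85 pos [ 0.6638 -0.179   0.2001] yaw 5.3 twist -0.1 then shift tool [1.  0.3 0.1] tiltz [-0.001 -0.001 -1.   ]
```

View pics/w1.png

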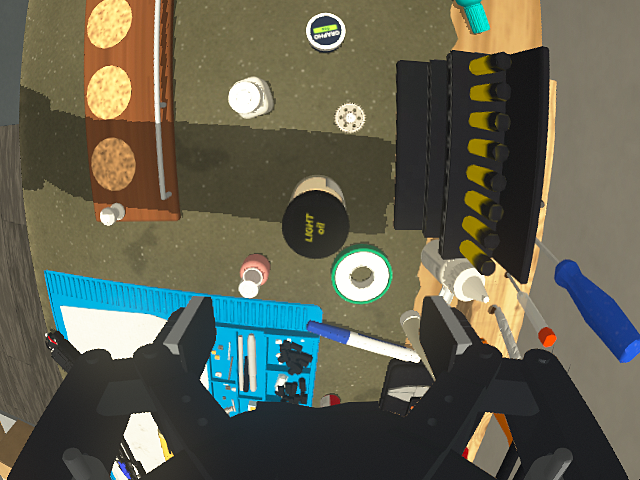

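Wrist view: oil lid (316,222), solvent cap (244,97), pink cap (249,289), navy (326,32), gear (349,118), tape (361,275), discs (109,22), (109,92), (113,163). I'll check these against the earlier fixes.

```bash
python3 - <<'E'
from h import *
f=np.load("w1.npz"); o={"ee_pos":f["p"],"ee_rot":f["r"]}
for n,u,v,z in [("oil",316,223,.09),("solv",244,97,.069),("pink",249,289,.053),("navy",326,32,.025),("gear",349,118,.013),("tape",361,275,.017),("d2",109,22,.012),("d3",109,91.5,.012),("dw",113,163,.012)]:
    print(n,onz("wrist",u,v,z,o)[:2].round(4))
go(.6635,-.178,.065)
E
```

```text
oil [ 0.6632 -0.1749]
solv [ 0.6023 -0.0901]
pink [ 0.6109 -0.2517]
navy [ 0.6575 -0.0269]
gear [ 0.6848 -0.0993]
tape [ 0.713  -0.2446]
d2 [ 0.4449 -0.0119]
d3 [ 0.4523 -0.083 ]
dw [ 0.4587 -0.1542]
t 2.9 pos [ 0.6636 -0.1799  0.2004] yaw 5.2 twist -0.1 then shift tool [1.900e+00 1.000e-01 1.354e+02] tiltz [-0.001 -0.001 -1.   ]
```

```bash
python3 -m handwheel '{"steps":[3,0,30,0,0,0,35,0,0,0,30,0,0,0,20,0,0,0,15,0,0,0,13,0,0,0,0,0]}'; python3 -m handwheel '{"steps":[0,0,0,0,0,0,0,0,0,0,0,0,0,0,0,0,0,0,0,0,0,0,0,0,0,0,0,0]}' 0.3 40; python3 -m handwheel '{"steps":[0,0,-10,0,0,0,-25,0,0,0,-35,0,0,0,-40,0,0,0,-20,0,0,0,0,0]}' ; python3 -c "
from h import *
go(*D['orange'],.19)"
```

```text
time_s: 3.78
ee_pos: [0.6638, -0.1752, 0.0571]
ee_rot: [-2.116, -2.321, 0.001]
wrist_force: [-0.8, 0.2, 0.4]
opening: 0.0854
grasp_force: 0.0
time_s: 4.65
ee_pos: [0.6648, -0.1755, 0.0588]
ee_rot: [2.116, 2.321, 0.001]
wrist_force: [-1.4, 1.0, 6.7]
opening: 0.0483
grasp_force: 40.8
time_s: 5.4
ee_pos: [0.665, -0.1753, 0.1889]
ee_rot: [2.115, 2.32, 0.002]
wrist_force: [0.0, 0.3, -2.6]
opening: 0.0482
grasp_force: 41.7
t 5.4 pos [ 0.665  -0.1753  0.1889] yaw 5.3 twist -0.0 then shift tool [ 255.4 -205.    -1.1] tiltz [ 0.002 -0.001 -1.   ]
```

```bash
python3 -m handwheel '{"steps":[20,-16,0,0,32,-26,0,0,36,-29,0,0,36,-29,0,0,36,-29,0,0,36,-29,0,0,32,-26,0,0,20,-15,0,0,7,-6,0,0,0,0,0,0,0,0,0,0]}' ; python3 -c "
from h import *
go(.4375,.0598,.072)"
```

```text
time_s: 6.78
ee_pos: [0.4372, 0.0587, 0.1875]
ee_rot: [-2.118, -2.32, 0.0]
wrist_force: [0.9, -0.6, -1.4]
opening: 0.0482
grasp_force: 41.8
t 6.78 pos [0.4372 0.0587 0.1875] yaw 5.2 twist -0.1 then shift tool [  1.    0.4 115.5] tiltz [-0. -0. -1.]
```

```bash
python3 -m handwheel '{"steps":[1,0,25,0,0,0,30,0,0,0,25,0,0,0,20,0,0,0,10,0,0,0,5,0,0,0,0,0,0,0,0,0]}'; python3 -m handwheel '{"steps":[0,0,1.5,0,0,0,0,0,0,0,1,0,0,0,0,0,0,0,0,0]}'
```

```text
time_s: 7.78
ee_pos: [0.437, 0.0607, 0.0733]
ee_rot: [2.116, 2.321, 0.001]
wrist_force: [-0.3, -0.1, -1.7]
opening: 0.0482
grasp_force: 41.9
time_s: 8.4
ee_pos: [0.4366, 0.0607, 0.0707]
ee_rot: [2.116, 2.322, 0.0]
wrist_force: [-0.8, -1.1, 5.3]
opening: 0.0485
grasp_force: 42.5
```

Contact made (+7 N). Release with a moderate opening, rise, and move on towards the solvent bottle.

```bash
python3 -m handwheel '{"steps":[0,0,0,0,0,0,0,0,0,0,0,0,0,0,0,0,0,0,-10,0,0,0,-25,0,0,0,-35,0,0,0,-35,0,0,0,0,0]}' 0.8; python3 - <<'E'
from h import *
go(.6015,-.09,.15)
o=get_obs(); im=snapshot("scene"); 
c=np.hstack([cv2.resize(im[130:300,160:360],None,fx=2,fy=2),cv2.resize(snapshot("side")[200:370,200:400],None,fx=2,fy=2)]); cv2.imwrite("pics/s2.png",c[:,:,::-1])
E
```

```text
time_s: 9.52
ee_pos: [0.4384, 0.061, 0.1781]
ee_rot: [2.114, 2.319, 0.006]
wrist_force: [-0.0, -0.7, 0.4]
opening: 0.0682
grasp_force: 0.0
t 9.53 pos [0.4384 0.061  0.1781] yaw 5.3 twist -0.1 then shift tool [-165.6  148.3   28.1] tiltz [ 0.006  0.    -1.   ]
```

View pics/s2.png

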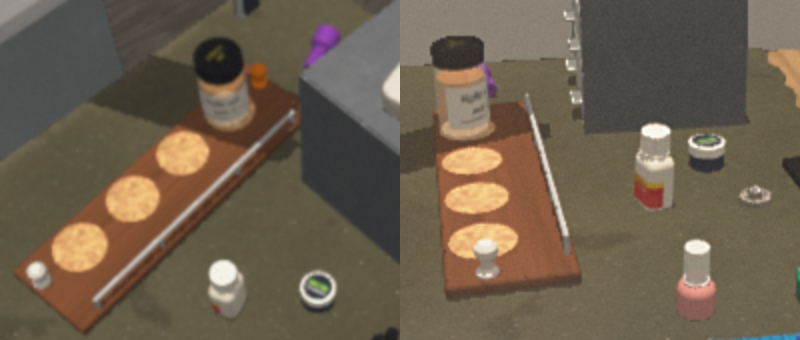

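Oil jar stands upright on the disc next to the orange knob (crop, 225,90). Next is the solvent bottle, gripped by its cap.

```bash
python3 -m handwheel '{"steps":[-15,13,0,0,-30,27,0,0,-35,31,0,0,-35,31,0,0,-30,27,0,0,-15,14,0,0,-6,5,0,0,0,0,0,0,0,0,0,0]}' 0.8 ; python3 -c "
from h import *
go(.6015,-.09,.045)"
```

```text
time_s: 10.75
ee_pos: [0.5985, -0.0901, 0.175]
ee_rot: [-2.114, -2.323, 0.001]
wrist_force: [0.6, -0.3, 0.1]
opening: 0.0682
grasp_force: 0.0
t 10.75 pos [ 0.5985 -0.0901  0.175 ] yaw 5.4 twist 0.0 then shift tool [ -0.2   3.  130. ] tiltz [-0.001  0.    -1.   ]
```

```bash
python3 -m handwheel '{"steps":[0,2,25,0,0,0,30,0,0,0,30,0,0,0,25,0,0,0,15,0,0,0,5,0,0,0,0,0]}'; python3 -m handwheel '{"steps":[0,0,0,0,0,0,0,0,0,0,0,0,0,0,0,0,0,0,0,0,0,0,0,0,0,0,0,0,0,0,0,0,0,0,0,0]}' 0.1 30;  python3 - <<'E'
from h import *
c=np.hstack([cv2.resize(snapshot("side")[225:325,270:390],None,fx=3,fy=3),cv2.resize(snapshot("wrist")[130:330,230:410],None,fx=1.5,fy=1.5)]); cv2.imwrite("pics/s3.png",c[:,:,::-1])
E
```

```text
time_s: 11.62
ee_pos: [0.6015, -0.0905, 0.0458]
ee_rot: [2.116, 2.322, 0.001]
wrist_force: [0.5, 1.0, -0.4]
opening: 0.068
grasp_force: 0.0
time_s: 12.75
ee_pos: [0.6015, -0.0908, 0.0459]
ee_rot: [2.116, 2.321, 0.0]
wrist_force: [-1.8, -0.2, 5.8]
opening: 0.0233
grasp_force: 29.4
```

View pics/s3.png

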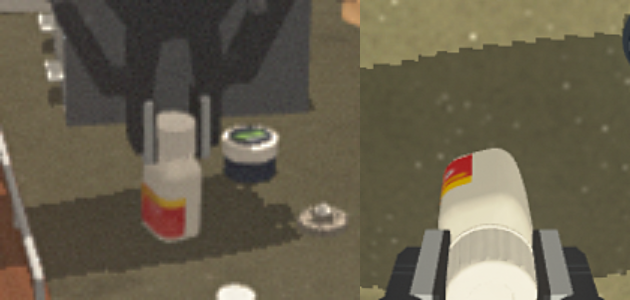

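Pads are on the cap. Lift and carry to disc 2.

```bash
python3 -m handwheel '{"steps":[0,0,-10,0,0,0,-25,0,0,0,-30,0,0,0,-15,0,0,0,0,0]}' ; python3 -c "
from h import *
go(.4443,-.0119,.125)"
```

```text
time_s: 13.48
ee_pos: [0.6018, -0.0909, 0.1262]
ee_rot: [2.115, 2.32, 0.002]
wrist_force: [0.5, 0.1, -0.3]
opening: 0.0235
grasp_force: 29.5
t 13.47 pos [ 0.6018 -0.0909  0.1262] yaw 5.3 twist -0.1 then shift tool [  93.3 -149.5    1.2] tiltz [ 0.002 -0.    -1.   ]
```

```bash
python3 -m handwheel '{"steps":[10,-16,0,0,18,-29,0,0,22,-35,0,0,20,-32,0,0,14,-23,0,0,9,-15,0,0,0,0,0,0,0,0,0,0]}' ; python3 -c "
from h import *
go(.4443,-.0119,.06)"
```

```text
time_s: 14.48
ee_pos: [0.4438, -0.0123, 0.125]
ee_rot: [-2.117, -2.321, -0.0]
wrist_force: [-0.5, 0.4, -0.0]
opening: 0.0235
grasp_force: 29.5
t 14.47 pos [ 0.4438 -0.0123  0.125 ] yaw 5.3 twist -0.1 then shift tool [ 0.4  0.6 65. ] tiltz [ 0.  0. -1.]
```

```bash
python3 -m handwheel '{"steps":[0,0,20,0,0,0,20,0,0,0,15,0,0,0,8,0,0,0,2,0,0,0,0,0,0,0,0,0]}'; python3 -m handwheel '{"steps":[0,0,1.5,0,0,0,0,0,0,0,1,0,0,0,0,0,0,0,0,0]}'
```

```text
time_s: 15.35
ee_pos: [0.4436, -0.012, 0.0607]
ee_rot: [2.116, 2.321, 0.001]
wrist_force: [0.3, 0.9, -0.4]
opening: 0.0231
grasp_force: 29.5
time_s: 15.98
ee_pos: [0.4433, -0.012, 0.0579]
ee_rot: [2.116, 2.322, 0.0]
wrist_force: [0.8, -0.1, 2.4]
opening: 0.0234
grasp_force: 29.8
```

```bash
python3 -m handwheel '{"steps":[0,0,0,0,0,0,0,0,0,0,0,0,0,0,0,0,0,0,-10,0,0,0,-25,0,0,0,-35,0,0,0,-25,0,0,0,0,0]}' 0.6; python3 - <<'E'
from h import *
go(.6105,-.252,.15)
E
python3 -m handwheel '{"steps":[-20,10,0,0,-40,20,0,0,-50,25,0,0,-50,28,0,0,-45,30,0,0,-35,20,0,0,-13,10,0,0,0,0,0,0,0,0,0,0]}'; python3 - <<'E'
from h import *
go(.6105,-.252,.022)
c=np.hstack([cv2.resize(snapshot("side")[200:370,200:400],None,fx=2,fy=2),cv2.resize(snapshot("wrist")[:,:400],None,fx=.71,fy=.71)[:340]]); cv2.imwrite("pics/s4.png",c[:,:,::-1])
E
```

```text
time_s: 17.1
ee_pos: [0.4446, -0.012, 0.1548]
ee_rot: [2.114, 2.319, 0.004]
wrist_force: [1.2, -0.2, -0.1]
opening: 0.0513
grasp_force: 0.0
t 17.1 pos [ 0.4446 -0.012   0.1548] yaw 5.3 twist -0.1 then shift tool [-254.4  142.8    4.8] tiltz [ 0.004 -0.    -1.   ]
time_s: 18.23
ee_pos: [0.6082, -0.2493, 0.1521]
ee_rot: [-2.114, -2.322, 0.0]
wrist_force: [-0.6, 0.3, -0.4]
opening: 0.0514
grasp_force: 0.0
t 18.23 pos [ 0.6082 -0.2493  0.1521] yaw 5.4 twist 0.0 then shift tool [ -2.9   2.1 130.1] tiltz [-0.002  0.001 -1.   ]
```

View pics/s4.png

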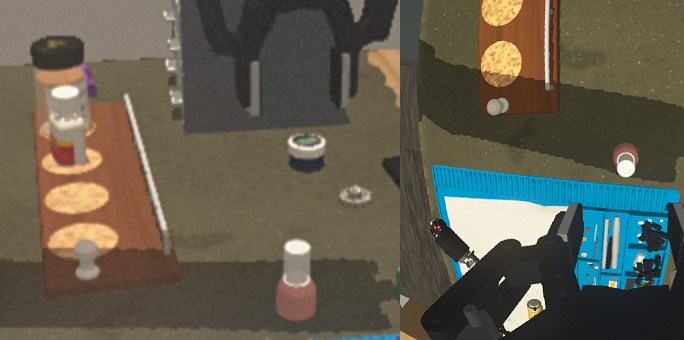

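Solvent bottle stands on disc 2. Next is the pink bottle, gripped by its cap.

```bash
python3 -m handwheel '{"steps":[-3,1.5,25,0,0,0,30,0,0,0,30,0,0,0,20,0,0,0,14,0,0,0,6,0,0,0,0,0]}'; python3 -m handwheel '{"steps":[0,0,0,0,0,0,0,0,0,0,0,0,0,0,0,0,0,0,0,0,0,0,0,0]}' 0.05 30;  python3 -m handwheel '{"steps":[0,0,-10,0,0,0,-25,0,0,0,-30,0,0,0,-15,0,0,0,0,0]}' ; python3 - <<'E'
from h import *
go(.451,-.0835,.11)
E
```

```text
time_s: 19.2
ee_pos: [0.611, -0.2535, 0.028]
ee_rot: [2.116, 2.322, 0.0]
wrist_force: [-0.4, -0.4, -0.2]
opening: 0.0516
grasp_force: 0.0
time_s: 19.95
ee_pos: [0.6112, -0.2537, 0.0283]
ee_rot: [2.116, 2.321, 0.0]
wrist_force: [-0.4, -0.0, 6.0]
opening: 0.0167
grasp_force: 32.2
time_s: 20.58
ee_pos: [0.6113, -0.2538, 0.1087]
ee_rot: [2.115, 2.32, 0.001]
wrist_force: [0.0, -0.6, -0.6]
opening: 0.017
grasp_force: 31.5
t 20.57 pos [ 0.6113 -0.2538  0.1087] yaw 5.3 twist -0.1 then shift tool [ 184.5 -143.7   -1.3] tiltz [ 0.002 -0.001 -1.   ]
```

```bash
python3 -m handwheel '{"steps":[15,-12,0,0,30,-23,0,0,38,-30,0,0,38,-30,0,0,32,-25,0,0,20,-15,0,0,9,-8,0,0,0,0,0,0,0,0,0,0]}' ; python3 -c "
from h import *
go(.451,-.085,.0425)"
```

```text
time_s: 21.7
ee_pos: [0.4524, -0.0864, 0.1077]
ee_rot: [2.117, 2.32, 0.0]
wrist_force: [-0.0, -0.6, -1.0]
opening: 0.017
grasp_force: 31.5
t 21.7 pos [ 0.4524 -0.0864  0.1077] yaw 5.2 twist -0.1 then shift tool [ 1.5 -1.2 65.2] tiltz [ 0.001 -0.    -1.   ]
```

```bash
python3 -m handwheel '{"steps":[1.5,-1.2,20,0,0,0,20,0,0,0,15,0,0,0,8,0,0,0,2,0,0,0,0,0,0,0,0,0]}'; python3 -m handwheel '{"steps":[0,0,1.5,0,0,0,0,0,0,0,1,0,0,0,0,0,0,0,0,0]}'
```

```text
time_s: 22.58
ee_pos: [0.4506, -0.0842, 0.0432]
ee_rot: [2.116, 2.321, 0.001]
wrist_force: [-0.5, -0.4, 0.6]
opening: 0.0164
grasp_force: 31.5
time_s: 23.2
ee_pos: [0.4503, -0.0842, 0.0403]
ee_rot: [2.116, 2.322, 0.0]
wrist_force: [0.6, -0.6, 1.5]
opening: 0.017
grasp_force: 31.6
```

```bash
python3 -m handwheel '{"steps":[0,0,0,0,0,0,0,0,0,0,0,0,0,0,0,0,0,0,-10,0,0,0,-25,0,0,0,-35,0,0,0,-30,0,0,0,0,0]}' 0.55; python3 -m handwheel '{"steps":[0,0,0,-9.4,0,0,0,-9.4,0,0,0,-9.4,0,0,0,-9.4,0,0,0,-9.4,0,0,0,-9.4,0,0,0,-9.4,0,0,0,-9.4,0,0,0,-9.4,0,0,0,0,0,0,0,0]}'; python3 - <<'E'
from h import *
print(get_obs()["joint_pos"].round(2))
go(.6575,-.0265,.13,90)
E
```

```text
time_s: 24.32
ee_pos: [0.4519, -0.0844, 0.1428]
ee_rot: [2.114, 2.318, 0.004]
wrist_force: [0.1, 1.0, -0.5]
opening: 0.0465
grasp_force: 0.0
time_s: 25.7
ee_pos: [0.4499, -0.0841, 0.14]
ee_rot: [-0.007, -3.141, -0.0]
wrist_force: [-0.0, 1.0, 0.1]
opening: 0.0472
grasp_force: 0.0
[ 0.72  0.47 -0.78  2.07  0.47  0.78  1.23]
t 25.7 pos [ 0.4499 -0.0841  0.14  ] yaw 89.7 twist -0.3 then shift tool [-207.6   57.6   10. ] tiltz [-0.001  0.    -1.   ]
```

```bash
python3 -m handwheel '{"steps":[-20,5,0,0,-35,9,0,0,-42,12,0,0,-42,12,0,0,-38,11,0,0,-22,6,0,0,-9,2.6,0,0,0,0,0,0,0,0,0,0]}' 0.65; python3 - <<'E'
from h import *
go(.6575,-.0265,.005,90)
o=get_obs(); im=snapshot("wrist"); np.savez("w2.npz",p=o["ee_pos"],r=o["ee_rot"])
cv2.imwrite("pics/w2.png",im[:,:,::-1])
E
```

```text
time_s: 26.82
ee_pos: [0.6573, -0.0275, 0.1401]
ee_rot: [-0.004, -3.141, 0.001]
wrist_force: [-0.3, -0.2, 0.2]
opening: 0.0556
grasp_force: 0.0
t 26.82 pos [ 0.6573 -0.0275  0.1401] yaw 89.9 twist -0.1 then shift tool [ -0.2   1.  135.1] tiltz [-0.001 -0.001 -1.   ]
```

View pics/w2.png

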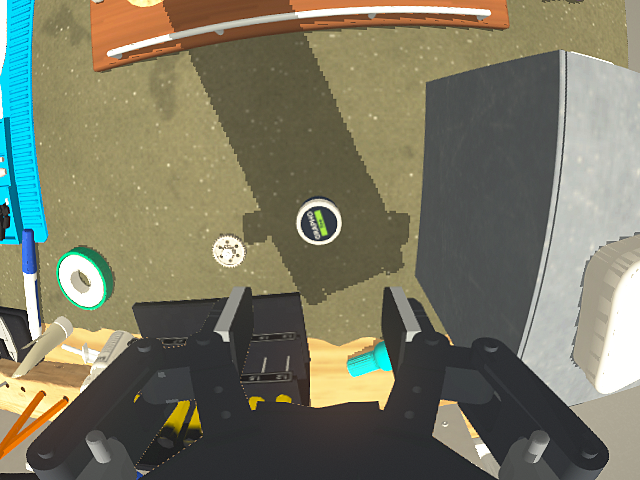

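Navy lid at (319,221), gear (229,250), chest foot along column ≈420, black bit stand from row 295 down.

```bash
python3 - <<'E'
from h import *
f=np.load("w2.npz"); o={"ee_pos":f["p"],"ee_rot":f["r"]}
for n,u,v,z in [("navy",319,221,.025),("gear",229,250,.013),("chest",416,275,0),("chest",420,220,0),("stand",302,293,.02),("stand",302,293,.06),("tape",83,278,.017)]:
    print(n,onz("wrist",u,v,z,o)[:2].round(4))
E
```

```text
navy [ 0.655  -0.0248]
gear [ 0.6821 -0.0959]
chest [0.7101 0.0584]
chest [0.6612 0.0574]
stand [ 0.7157 -0.0382]
stand [ 0.6951 -0.0363]
tape [ 0.7102 -0.2414]
```

```bash
python3 -m handwheel '{"steps":[1.5,2,25,0,0,0,30,0,0,0,30,0,0,0,25,0,0,0,15,0,0,0,8,0,0,0,2,0,0,0,0,0]}'; python3 -m handwheel '{"steps":[0,0,0,0,0,0,0,0,0,0,0,0,0,0,0,0,0,0,0,0,0,0,0,0]}' 0.1 30;  python3 -m handwheel '{"steps":[0,0,-10,0,0,0,-25,0,0,0,-30,0,0,0,-15,0,0,0,0,0]}' ; python3 - <<'E'
from h import *
go(.458,-.155,.09,90)
E
```

```text
time_s: 27.88
ee_pos: [0.6574, -0.0248, 0.006]
ee_rot: [0.003, 3.14, 0.0]
wrist_force: [0.2, 0.6, -0.4]
opening: 0.0556
grasp_force: 0.0
time_s: 28.62
ee_pos: [0.6573, -0.0249, 0.0061]
ee_rot: [0.003, 3.141, -0.0]
wrist_force: [-1.7, -0.6, 6.0]
opening: 0.0313
grasp_force: 29.7
time_s: 29.25
ee_pos: [0.6578, -0.0249, 0.087]
ee_rot: [0.003, 3.139, -0.0]
wrist_force: [0.3, -0.5, -0.5]
opening: 0.0311
grasp_force: 29.9
t 29.25 pos [ 0.6578 -0.0249  0.087 ] yaw 89.9 twist -0.1 then shift tool [ 199.8 -130.1   -3. ] tiltz [ 0.003 -0.    -1.   ]
```

```bash
python3 -m handwheel '{"steps":[15,-10,0,0,32,-21,0,0,38,-25,0,0,38,-25,0,0,35,-23,0,0,25,-16,0,0,12,-8,0,0,3.5,-2,0,0,0,0,0,0,0,0,0,0]}'; python3 -m handwheel '{"steps":[0,0,0,9.4,0,0,0,9.4,0,0,0,9.4,0,0,0,9.4,0,0,0,9.4,0,0,0,9.4,0,0,0,9.4,0,0,0,9.4,0,0,0,9.4,0,0,0,0,0,0,0,0]}'; python3 - <<'E'
from h import *
go(.458,-.155,.021)
E
```

```text
time_s: 30.5
ee_pos: [0.4592, -0.1537, 0.0854]
ee_rot: [0.001, 3.141, 0.001]
wrist_force: [-1.0, -0.8, -0.0]
opening: 0.0314
grasp_force: 29.9
time_s: 31.88
ee_pos: [0.4584, -0.1541, 0.0853]
ee_rot: [2.112, 2.326, 0.0]
wrist_force: [-0.1, 0.3, -0.2]
opening: 0.0309
grasp_force: 29.9
t 31.88 pos [ 0.4584 -0.1541  0.0853] yaw 5.5 twist 0.2 then shift tool [-0.8 -0.5 64.3] tiltz [ 0.  0. -1.]
```

```bash
python3 -m handwheel '{"steps":[0,0,20,0,0,0,20,0,0,0,15,0,0,0,7,0,0,0,2,0,0,0,0,0,0,0,0,0]}'; python3 -m handwheel '{"steps":[0,0,1.5,0,0,0,0,0,0,0,1,0,0,0,0,0,0,0,0,0]}'
```

```text
time_s: 32.75
ee_pos: [0.4585, -0.1547, 0.0217]
ee_rot: [2.116, 2.321, 0.001]
wrist_force: [0.1, -0.2, -0.3]
opening: 0.0316
grasp_force: 29.9
time_s: 33.38
ee_pos: [0.458, -0.1546, 0.0188]
ee_rot: [-2.116, -2.322, 0.0]
wrist_force: [0.2, 0.6, -0.6]
opening: 0.031
grasp_force: 29.9
```

```bash
python3 -m handwheel '{"steps":[0,0,1,0,0,0,0,0,0,0,0,0]}'; python3 -m handwheel '{"steps":[0,0,0,0,0,0,0,0,0,0,0,0,0,0,0,0,0,0,-10,0,0,0,-25,0,0,0,-40,0,0,0,-50,0,0,0,-40,0,0,0,0,0]}' 0.5;  python3 -m handwheel '{"steps":[-30,0,-10,0,-50,0,-10,0,-50,0,0,0,-50,0,0,0,-30,0,0,0,0,0,0,0,0,0,0,0]}'; python3 - <<'E'
from h import *
o=get_obs(); a=snapshot("scene"); b=snapshot("side"); w=snapshot("wrist"); np.savez("w3.npz",p=o["ee_pos"],r=o["ee_rot"])
cv2.imwrite("pics/a3.png",a[:,:,::-1]);cv2.imwrite("pics/b3.png",b[:,:,::-1]);cv2.imwrite("pics/w3.png",w[:,:,::-1])
c=np.hstack([cv2.resize(a[130:320,160:335],None,fx=2.3,fy=2.3,interpolation=3),cv2.resize(b[200:390,200:370],None,fx=2.3,fy=2.3,interpolation=3)]); cv2.imwrite("pics/s5.png",c[:,:,::-1]); print(c.shape)
E
```

```text
time_s: 33.75
ee_pos: [0.4582, -0.1546, 0.018]
ee_rot: [2.116, 2.322, -0.0]
wrist_force: [-1.8, 1.0, 5.1]
opening: 0.0312
grasp_force: 30.3
time_s: 35.0
ee_pos: [0.4602, -0.1552, 0.1863]
ee_rot: [2.112, 2.317, 0.004]
wrist_force: [-0.5, -0.1, 0.5]
opening: 0.0428
grasp_force: 0.0
time_s: 35.88
ee_pos: [0.4773, -0.3622, 0.202]
ee_rot: [-2.114, -2.321, -0.001]
wrist_force: [-0.8, -0.8, 0.7]
opening: 0.0425
grasp_force: 0.0
(437, 793, 3)
```

View pics/s5.png

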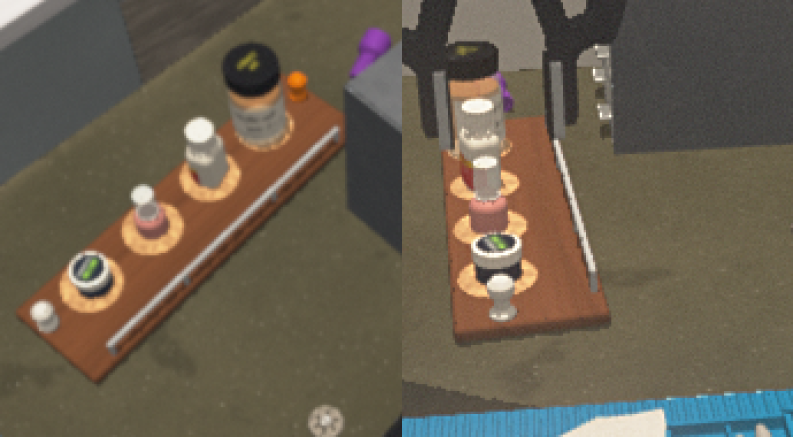

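View pics/w3.png

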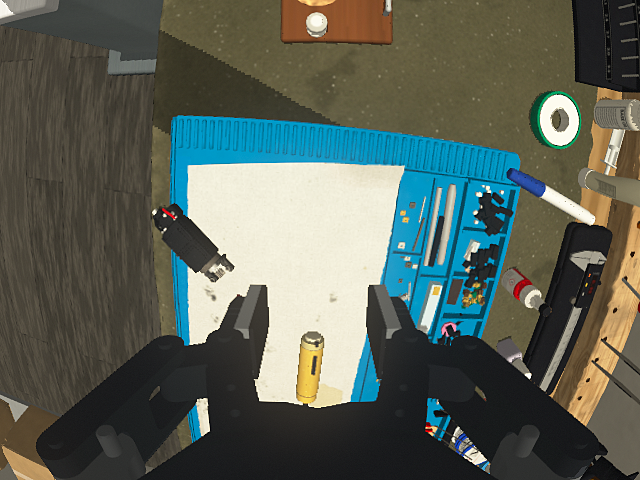

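The scene crop shows all four standing on their discs: oil (251,66), solvent (199,131), pink (143,195), navy (90,270). The gear is in place. Numeric check of the offsets in the rack frame:

```bash
python3 - <<'E'
from h import *
T=[("oil",251,66,.102,(.4375,.0598)),("solv",199,131,.081,(.4443,-.0119)),("pink",143,194,.065,(.451,-.0835)),("navy",91,269,.037,(.458,-.155))]
a=np.radians(5.35)
for n,u,v,z,d in T:
    p=onz("scene",160+u/2.3,130+v/2.3,z)[:2]-d; print(n,"rack dx,dy mm",(1000*np.array([p@[np.cos(a),np.sin(a)],p@[-np.sin(a),np.cos(a)]])).round(1))
print("gear",onz("scene",160+326/2.3,130+421/2.3,.013)[:2].round(4))
w=np.load("w3.npz");print("tape",onz("wrist",557,119,.017,{"ee_pos":w["p"],"ee_rot":w["r"]})[:2].round(4), get_obs()["time_s"])
E
```

```text
oil rack dx,dy mm [ 0.9 -5.4]
solv rack dx,dy mm [ 1.6 -1.5]
pink rack dx,dy mm [1.1 1.2]
navy rack dx,dy mm [3.9 3. ]
gear [ 0.6879 -0.1002]
tape [ 0.709  -0.2471] 36.025
```

```bash
python3 -c "
from station import *
print(hand_in())"
```

```text
the job is handed in; nothing more can be done
None
```

I handed the job in at about 36 s: all four containers stand on their cork discs in height order from the orange knob, at most about 5.5 mm off centre by the camera check, and the gear and tape roll measure where they started.

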